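# Call the studio assistant and show which book goes where

## Task

Call the assistant by pressing the plunger of the desk bell right down and letting it come up. Then point at the smallest of the three closed books on the cutting mats for two seconds, the fingertips two to three centimetres above the middle of its cover, and after that point in the same way at the middle of the mouth of the rectangular slatted basket, and finish there, still pointing. Touch nothing but the bell, leave everything where it is, and keep the hand high on the way so that it never seems to point at another book or at the round tub.

Things in the scene. Friction and masses are not known exactly. Their poses are not given: they have to be found in the camera images.
- bell (a joint): Plunger of the desk bell: 0 = up, grows to 0.005 m fully pressed straight down. It springs back by itself. About 2 N starts it, about 5 N presses it fully down
- bell_top (a point): Centre of the flat top of the bell's plunger, 54 mm above the table when up. The plunger is a steel disc, 22 mm across, standing 13 mm proud of a plain steel dome, 76 mm across, on a black foot, 84 mm across. The bell is fixed to the table and is the only one
- small_book_top (a point): Centre of the top cover of the smallest closed book: 110 x 75 mm, 18 mm thick, lying flat. x along its long side, z up. The three closed books lie apart from one another and have the same plain rust-brown covers and white page edges
- medium_book_top (a point): Centre of the top cover of the middle-sized closed book: 150 x 105 mm, 32 mm thick (the thickest), lying flat. x along its long side, z up
- large_book_top (a point): Centre of the top cover of the largest closed book: 170 x 120 mm, 24 mm thick, lying flat. x along its long side, z up
- basket_mouth (a point): Centre of the mouth, level with the rim and 90 mm above the table, of the rectangular basket with slatted sides: white plastic, 200 (x) x 150 (y) mm, 90 mm high, empty. z up
- tub_mouth (a point): Centre of the mouth, level with the rim and 90 mm above the table, of the round tub: white plastic, 150 mm across, 90 mm high, empty. z up
- small_book: The small book itself, origin at the centre of its underside, z up
- medium_book: The medium book itself, origin at the centre of its underside, z up
- large_book: The large book itself, origin at the centre of its underside, z up
- basket: The basket itself, origin at the centre of its underside, z up
- tub: The tub itself, origin at the centre of its underside, z up
- tape: Bystander: roll of paper tape lying flat, 80 mm across, 24 mm high; origin at the centre of its underside
- spool: Bystander: wooden thread spool standing up, 32 mm across, 40 mm high; origin at the centre of its underside
- weight: Bystander: brass paperweight, 45 x 60 mm, 35 mm high; origin at the centre of its underside
- jar: Bystander: closed glass jar, 64 mm across, 75 mm high; origin at the centre of its underside
- cup: Bystander: cup of brushes, 76 mm across, 95 mm high, the brushes reaching 170 mm; origin at the centre of its underside
- folder: Bystander: flat bone folder, 150 x 22 x 6 mm; origin at the centre of its underside
Things that resemble listed ones, but are neither listed nor needed, are in the scene too. Leave any pink look-alike of the small_book alone.

How it is judged:
On the way, in this order (a step that is already met when the one before it is completed fails the run):
1. the bell's plunger is pressed down (at least 4 of its 5 mm) (value of joint bell above 0.004 m), for 0.05 s.
2. with the bell up again, the hand points at the smallest book: the grasp point is within 30 mm of the middle of its cover, seen from above, and less than 70 mm above it, for 1.5 s (horizontal distance between the grasp point and small_book_top below 0.03 m and z of the grasp point in the frame of small_book_top between 0 and 0.07 m and value of joint bell below 0.001 m), for 1.5 s.
At the end, for the whole second after the job is handed in: The hand is still pointing at the basket: the grasp point is within 40 mm of the middle of its mouth, seen from above, and 0 to 70 mm above the rim. The bell is up; the books, basket and tub are within 6 mm and the bystanders within 10 mm of where they started (horizontal distance between the grasp point and basket_mouth below 0.04 m and z of the grasp point in the frame of basket_mouth between 0 and 0.07 m and value of joint bell below 0.001 m and distance of each of small_book, medium_book, large_book, basket, tub from where it was at the start of the episode below 0.006 m and distance of each of tape, spool, weight, jar, cup, folder from where it was at the start of the episode below 0.01 m); the robot touches nothing.
It fails at once if a book, the basket, the tub or a bystander is touched (more than 0.5 N) (contact force between any of the fingers, the arm and small_book above 0.5 N or contact force between any of the fingers, the arm and medium_book above 0.5 N or contact force between any of the fingers, the arm and large_book above 0.5 N or contact force between any of the fingers, the arm and basket above 0.5 N or contact force between any of the fingers, the arm and tub above 0.5 N or contact force between any of the fingers, the arm and tape above 0.5 N or contact force between any of the fingers, the arm and spool above 0.5 N or contact force between any of the fingers, the arm and weight above 0.5 N or contact force between any of the fingers, the arm and jar above 0.5 N or contact force between any of the fingers, the arm and cup above 0.5 N or contact force between any of the fingers, the arm and folder above 0.5 N).
It fails at once if a book, the basket or the tub is shifted or lifted (6 mm) (distance of any of small_book, medium_book, large_book, basket, tub from where it was at the start of the episode above 0.006 m).
It fails at once if the hand points at another book or at the tub (grasp point within 30 mm of its middle, seen from above, and less than 60 mm above its top) ((horizontal distance between the grasp point and medium_book_top below 0.03 m and z of the grasp point in the frame of medium_book_top below 0.06 m) or (horizontal distance between the grasp point and large_book_top below 0.03 m and z of the grasp point in the frame of large_book_top below 0.06 m) or (horizontal distance between the grasp point and tub_mouth below 0.03 m and z of the grasp point in the frame of tub_mouth below 0.06 m)).
It fails at once if a bystander is moved more than 10 mm (distance of any of tape, spool, weight, jar, cup, folder from where it was at the start of the episode above 0.01 m).
It also fails if it takes over 48 s, if anything falls off the work surface, if the arm or the gripper's body presses on something with over 40 N, if the wrist force passes 120 N, or if a joint passes its speed limit or range.

## Robot

A 6-joint arm with a two-finger parallel gripper is mounted at the origin on the work surface. World frame = base frame: x ahead of the robot, y to its left, z up, the work surface at z = 0. Lengths are in m, angles in rad, forces in N, time in s.
With the tool pointing down it reaches from about 0.4 to 0.825 m from the base axis. Payload 7 kg.
Tool frame: the origin (TCP) lies midway between the tips of the shut fingers; the grasp point (between the pads) lies hold_point_z behind it (hold_point_z is the distance from the TCP to the grasp point, in m); z points along the fingers, y is the line along which they close (so a half turn about z gives the same grasp; the last joint's range is limited). The gripper opens to 88 mm and grips with 3 to 60 N. Pads are 19 mm wide; open, the fingers measure 130 mm over their backs; the gripper's body (78 mm by 193 mm) begins 47 mm behind the grasp point.
Start: joints at [1.606, 0.359, 0.012, 0, -1.224, -0.288], TCP at [0.169, 0.654, 0.227] pointing down, gripper open.
Joint ranges: [-3.07, 3.07], [-1.43, 2.12], [-1.02, 1.25], [-3.03, 1.67], [-3.05, -0], [-3.03, 3.03]. Speed limits (rad/s): [2.39, 2.39, 3.01, 3.14, 3.14, 3.14].

## Interface

Orientations are given as [roll, pitch, yaw] about the fixed x, y, z axes, in that order (R = Rz(yaw) Ry(pitch) Rx(roll)).
In Python, from station import * gives the robot as it stands.
- The arm moves only by the tool apply_moves, never from a script. Its argument "steps" is a list of rows, each an object with "translation": the shift along the world's x, y, z scaled (see below), a list of three; "rotation": the turn, a rotation vector about the world's x, y, z scaled (see below), a list of three. A call has exactly 10 rows; each row is the pose to reach, as a shift and turn from the pose commanded when the call began; what a row does not reach only later rows make up. The controller multiplies each number of a shift by 250 mm and each number of a turn by 30 degrees. A row lasts 1/12 s, in which the tool goes at most 41.7 mm and 7.16 degrees, less where a joint would pass 70% of its speed; a pose out of reach is approached as far as the arm can. A call with a number of a shift or a turn outside -1 to 1 is refused whole. A call with a gripper value outside its range is refused whole. "jaw" is the closure, from -1 (fully open) to 1 (shut), so that 0 is half open, set as the call begins (left out, the last holds). The fingers move at their own pace and stop on an object; "newtons" is the grip in N (left out, the last holds). Time passes only in rows, so rows that repeat a pose let the fingers close, or fill a call up. It gives the time, the measured TCP pose, the force, the opening and the grip force at its end, in the units of the state.
- get_state(): the state, without advancing time (a new reading comes with each control period).
- grab_frame(name): name is "scene" or "top" or "wrist"; returns the picture (400x640x3 uint8, blue, green, red); there is no depth.
- camera_model(name): a dict with "fx", "fy", "cx", "cy" (pixels), "xyz" and "rotation" of the camera in the world. Camera axes: x right, y down, z forward; pixel columns grow to the right and rows downward; lengths in m; the calibration is good to about 2 mm. A picture is of the moment at which its call begins: read the wrist's pose just before it. camera_model takes no time and is no camera call; for the wrist camera it gives the pose at the moment of the call.
- job_done(): hands the job in; it is judged then, once.
The state is a dict: "t": time; "q": joint angles; "qd": joint speeds; "joint_efforts": joint torques, N m; "eef_pos": TCP position; "ee_rot": TCP orientation; "force": force on the tool from outside, world axes, zero at the start; "moment": the same for the moment, N m; "width": finger opening in m; "gripper_force": force on a finger pad.
Only numpy, scipy, OpenCV 4.12 (cv2) and the standard library are available. Lean on these libraries where they do the work, as an engineer would, in place of code of your own. Each camera call takes 0.05 s, during which the arm holds its last target. There are 200 camera calls.

## Working session

There is one attempt and no reset: what is moved stays moved. The work goes in short steps, Python scripts to look and compute and a tool call to move; the robot and the scene stay as the last step left them, time stands still between calls to the robot, and variables do not carry over. Pictures are saved under pics/ and viewed, at most 10 in all, crops included, and the job is handed in when it is done.

Besides the shell and the picture viewer there is one more tool, called after "Call:" by a JSON object that holds its "method" and its "body", one argument or row to a line. apply_moves: Moves the arm, as the interface text tells. Shifts and turns lie within -1 to 1; 1 stands for 250 mm of shift or 30 degrees of turn. Its arguments: {"type":"object","properties":{"steps":{"type":"array"},"jaw":{"type":"number"},"newtons":{"type":"number"}},"required":["steps"]}

```bash
mkdir -p pics; python3 - <<'E'
from station import *
import cv2
s=get_state();print(s)
for n in("top","scene"):
    cv2.imwrite(f"pics/{n}0.png",grab_frame(n));print(camera_model(n))
try: print(hold_point_z)
except Exception as e: print(e)
E
```

```text
{'t': 0.0, 'q': array([ 1.60608479e+00,  3.59372195e-01,  1.10414206e-02, -3.39229628e-04,
       -1.22411594e+00, -2.88098549e-01]), 'qd': array([ 4.38128791e-04,  2.81235827e-04,  3.77795641e-04, -9.35739814e-05,
        4.78037361e-04,  1.56152659e-03]), 'joint_efforts': array([-9.85442566e-04, -5.82706618e+01,  2.93063271e+01,  6.99747115e+00,
        6.99141747e-03, -1.60666855e-04]), 'eef_pos': array([0.1687442 , 0.65304654, 0.22562658]), 'ee_rot': array([ 3.13991967e+00, -1.63212527e-04, -2.52925473e-01]), 'force': array([ 0.65010321, -0.52432712,  0.82192817]), 'moment': array([-0.02170184, -0.00324368, -0.00970991]), 'gripper_force': 0.0, 'width': 0.08753839717564588}
{'fx': 390.7277452265226, 'fy': 390.7277452265226, 'cx': 324.4499181207377, 'cy': 199.5791796787278, 'xyz': array([0.47755853, 0.1009305 , 1.17341143]), 'rotation': array([-3.07099775,  0.0145301 , -1.5598132 ])}
{'fx': 362.99291251899945, 'fy': 362.99291251899945, 'cx': 319.00377265170476, 'cy': 193.3169779720836, 'xyz': array([ 1.33349503, -0.40099173,  0.9908203 ]), 'rotation': array([-2.32533742, -0.01120164,  1.02237602])}
0.0188
```

View pics/top0.png

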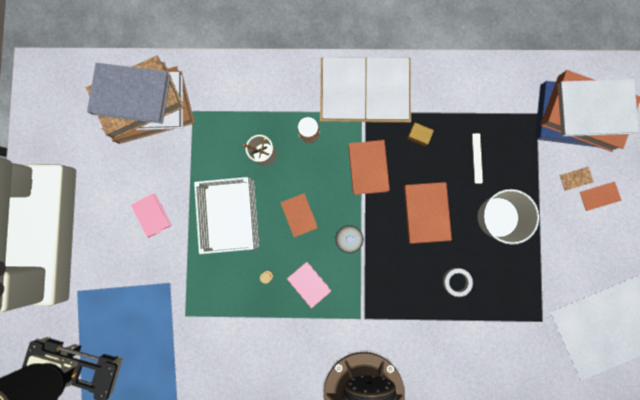

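View pics/scene0.png

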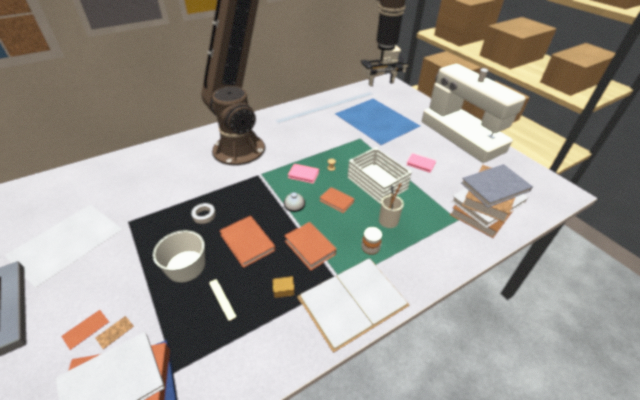

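The top view shows the bell at about (349,238), the small rust book on the mat at (299,215), the basket at (227,215), the tub at (511,216) and the cup at (260,149). The rust book at (600,195) is off the mats, so it is a decoy.

```bash
cat > h.py <<'E'
import numpy as np,cv2
from scipy.spatial.transform import Rotation as R
def ray(c,u,v,z):
    d=R.from_euler('xyz',c['rotation']).as_matrix()@np.array([(u-c['cx'])/c['fx'],(v-c['cy'])/c['fy'],1])
    return c['xyz']+d*(z-c['xyz'][2])/d[2]
E
python3 - <<'E'
from h import *
from station import *
im=cv2.imread('pics/top0.png');c=camera_model('top')
hsv=cv2.cvtColor(im,cv2.COLOR_BGR2HSV)
def show(n,m,z,box):
    k=np.zeros_like(m);x0,y0,x1,y1=box;k[y0:y1,x0:x1]=m[y0:y1,x0:x1]
    cs=cv2.findContours(k,cv2.RETR_EXTERNAL,cv2.CHAIN_APPROX_NONE)[0]
    r=cv2.minAreaRect(max(cs,key=cv2.contourArea));p=[ray(c,*q,z)[:2] for q in cv2.boxPoints(r)]
    print(n,np.round(r[0],1),'ctr',np.round(np.mean(p,0),4),'sides',[round(float(np.linalg.norm(p[i]-p[i+1])),3) for i in(0,1)],'corners',np.round(p,3).tolist())
rust=cv2.inRange(hsv,(3,100,80),(14,255,255))
show('small',rust,.018,(270,185,330,245));show('med?',rust,.03,(340,130,400,200));show('large?',rust,.024,(400,175,460,250))
notgreen=255-cv2.inRange(hsv,(60,60,20),(95,255,255))
show('basket',notgreen,.09,(189,170,270,262))
g=cv2.cvtColor(im,cv2.COLOR_BGR2GRAY)
show('bell',cv2.inRange(hsv,(0,0,70),(180,110,255)),.03,(330,222,361,255))
for n,u,v,z in(('tub',511,216,.09),('cup',260,149,.09),('jar',308,129,.07),('spool',266,277,.04),('belltop',349,238,.054)):print(n,ray(c,u,v,z).round(3))
a=cv2.resize(im[180:270,185:375],None,fx=4,fy=4,interpolation=cv2.INTER_CUBIC);cv2.imwrite('pics/crop1.png',a)
E
```

```text
small [298.7 214.8] ctr [0.5133 0.1944] sides [0.075, 0.109] corners [[0.55, 0.25], [0.578, 0.18], [0.476, 0.139], [0.449, 0.208]]
med? [368.7 166.9] ctr [ 0.6564 -0.011 ] sides [0.109, 0.157] corners [[0.729, 0.051], [0.74, -0.057], [0.584, -0.073], [0.572, 0.035]]
large? [427.7 212.4] ctr [ 0.5246 -0.1846] sides [0.127, 0.175] corners [[0.606, -0.115], [0.618, -0.241], [0.443, -0.254], [0.431, -0.129]]
basket [225.7 214.9] ctr [0.5091 0.3919] sides [0.171, 0.206] corners [[0.604, 0.488], [0.619, 0.318], [0.414, 0.297], [0.399, 0.465]]
bell [347. 238.] ctr [0.4469 0.0516] sides [0.076, 0.093] corners [[0.493, 0.09], [0.494, 0.014], [0.401, 0.014], [0.4, 0.089]]
tub [ 0.514 -0.397  0.09 ]
cup [0.695 0.3   0.09 ]
jar [0.758 0.167 0.07 ]
spool [0.333 0.284 0.04 ]
belltop [0.447 0.047 0.054]
```

View pics/crop1.png

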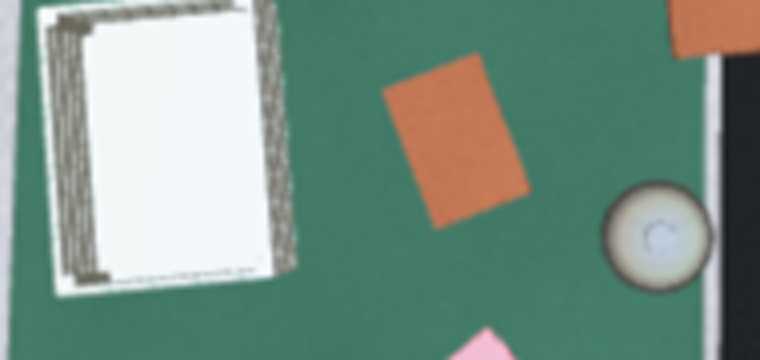

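The crop shows the basket rim centre at about crop (155,145), which is px (223.8,216). The plunger is at crop (661,238), px (349.9,239), so it lies near (0.444,0.045). Next I move above the bell with the fingers shut and keep the hand high.

Call:
{"method": "apply_moves", "body": {
  "steps": [
    {"translation": [0.04,-0.08,0],"rotation": [0,0,0]},
    {"translation": [0.08,-0.16,0],"rotation": [0,0,0]},
    {"translation": [0.12,-0.25,0],"rotation": [0,0,0]},
    {"translation": [0.16,-0.34,0],"rotation": [0,0,0]},
    {"translation": [0.2,-0.44,0],"rotation": [0,0,0]},
    {"translation": [0.24,-0.54,0],"rotation": [0,0,0]},
    {"translation": [0.28,-0.64,0],"rotation": [0,0,0]},
    {"translation": [0.31,-0.73,0],"rotation": [0,0,0]},
    {"translation": [0.34,-0.79,0],"rotation": [0,0,0]},
    {"translation": [0.37,-0.81,0],"rotation": [0,0,0]}
  ],
  "jaw": 1,
  "newtons": 10
}}

```text
t: 0.93
eef_pos: [0.2617, 0.449, 0.2268]
ee_rot: [-3.141, 0.0, -0.253]
force: [-0.5, -0.4, -0.3]
width: 0.0267
gripper_force: 0.0
```

Call:
{"method": "apply_moves", "body": {
  "steps": [
    {"translation": [0.04,-0.08,0],"rotation": [0,0,0]},
    {"translation": [0.08,-0.16,0],"rotation": [0,0,0]},
    {"translation": [0.12,-0.25,0],"rotation": [0,0,0]},
    {"translation": [0.16,-0.34,0],"rotation": [0,0,0]},
    {"translation": [0.2,-0.44,0],"rotation": [0,0,0]},
    {"translation": [0.24,-0.54,0],"rotation": [0,0,0]},
    {"translation": [0.28,-0.64,0],"rotation": [0,0,0]},
    {"translation": [0.31,-0.73,0],"rotation": [0,0,0]},
    {"translation": [0.34,-0.79,0],"rotation": [0,0,0]},
    {"translation": [0.37,-0.81,0],"rotation": [0,0,0]}
  ]
}}

```text
t: 1.77
eef_pos: [0.3543, 0.2472, 0.2268]
ee_rot: [-3.141, 0.0, -0.254]
force: [-0.5, -0.1, -0.9]
width: 0.0003
gripper_force: 0.0
```

Call:
{"method": "apply_moves", "body": {
  "steps": [
    {"translation": [0.04,-0.08,0],"rotation": [0,0,0]},
    {"translation": [0.08,-0.16,0],"rotation": [0,0,0]},
    {"translation": [0.12,-0.25,0],"rotation": [0,0,0]},
    {"translation": [0.16,-0.34,0],"rotation": [0,0,0]},
    {"translation": [0.2,-0.44,0],"rotation": [0,0,0]},
    {"translation": [0.24,-0.54,0],"rotation": [0,0,0]},
    {"translation": [0.28,-0.64,0],"rotation": [0,0,0]},
    {"translation": [0.31,-0.73,0],"rotation": [0,0,0]},
    {"translation": [0.34,-0.79,0],"rotation": [0,0,0]},
    {"translation": [0.37,-0.81,0],"rotation": [0,0,0]}
  ]
}}

```text
t: 2.6
eef_pos: [0.4473, 0.0447, 0.2265]
ee_rot: [3.141, 0.0, -0.254]
force: [0.2, 0.6, 0.4]
width: 0.0006
gripper_force: 0.0
```

```bash
python3 - <<'E'
from h import *
from station import *
s=get_state();c=camera_model('wrist');im=grab_frame('wrist');cv2.imwrite('pics/w1.png',im)
print(s['t'],s['eef_pos'],s['ee_rot'],s['force'],s['width'],c)
t=camera_model('top')
print('bell',ray(t,349.9,239.1,.054),'basket',ray(t,223.6,216,.09))
Rm=R.from_euler('xyz',c['rotation']).as_matrix()
p=Rm.T@(ray(t,349.9,239.1,.054)-c['xyz']);print('expect px',c['fx']*p[0]/p[2]+c['cx'],c['fy']*p[1]/p[2]+c['cy'])
E
```

```text
2.6 [0.44733754 0.04473488 0.22647294] [ 3.14129844e+00  1.05884419e-04 -2.54127124e-01] [0.24372902 0.58067696 0.40799411] 0.000556977445559778 {'fx': 301.4117506636336, 'fy': 301.4117506636336, 'cx': 315.6434660333049, 'cy': 199.59068699850752, 'xyz': array([0.52165372, 0.02633132, 0.38488572]), 'rotation': array([ 2.85175258e+00,  1.01606663e-03, -1.82423999e+00])}
bell [0.44438015 0.04430606 0.054     ] basket [0.50540849 0.39761312 0.09      ]
expect px 317.6938409994373 183.12297729403824
```

View pics/w1.png

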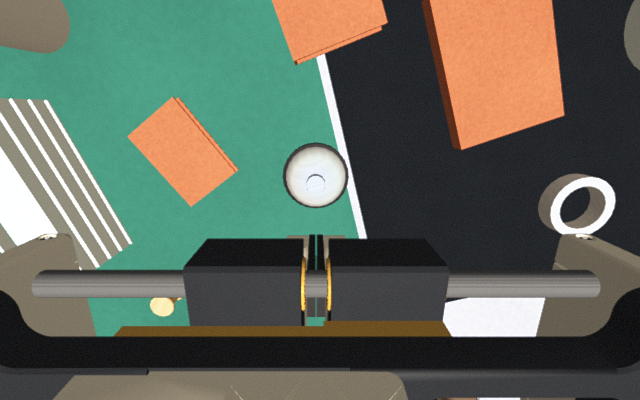

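The wrist view shows the plunger at about (315.5,182), against a predicted (317.7,183). The two agree to about 2 mm, and the hand is nearly centred. I descend to just above the plunger.

Call:
{"method": "apply_moves", "body": {
  "steps": [
    {"translation": [0,0,-0.05],"rotation": [0,0,0]},
    {"translation": [-0.005,0.004,-0.13],"rotation": [0,0,0]},
    {"translation": [-0.005,0.004,-0.22],"rotation": [0,0,0]},
    {"translation": [-0.005,0.004,-0.32],"rotation": [0,0,0]},
    {"translation": [-0.005,0.004,-0.42],"rotation": [0,0,0]},
    {"translation": [-0.005,0.004,-0.51],"rotation": [0,0,0]},
    {"translation": [-0.005,0.004,-0.58],"rotation": [0,0,0]},
    {"translation": [-0.005,0.004,-0.63],"rotation": [0,0,0]},
    {"translation": [-0.005,0.004,-0.66],"rotation": [0,0,0]},
    {"translation": [-0.005,0.004,-0.66],"rotation": [0,0,0]}
  ]
}}

```text
t: 3.48
eef_pos: [0.4447, 0.0473, 0.06]
ee_rot: [3.14, 0.002, -0.252]
force: [0.1, 0.3, -0.2]
width: 0.0007
gripper_force: 0.0
```

Call:
{"method": "apply_moves", "body": {
  "steps": [
    {"translation": [0,0,-0.01],"rotation": [0,0,0]},
    {"translation": [0,0,-0.02],"rotation": [0,0,0]},
    {"translation": [0,0,-0.03],"rotation": [0,0,0]},
    {"translation": [0,0,-0.036],"rotation": [0,0,0]},
    {"translation": [0,0,-0.042],"rotation": [0,0,0]},
    {"translation": [0,0,-0.046],"rotation": [0,0,0]},
    {"translation": [0,0,-0.05],"rotation": [0,0,0]},
    {"translation": [0,0,-0.053],"rotation": [0,0,0]},
    {"translation": [0,0,-0.053],"rotation": [0,0,0]},
    {"translation": [0,0,-0.053],"rotation": [0,0,0]}
  ]
}}

```text
t: 4.32
eef_pos: [0.4459, 0.0474, 0.0492]
ee_rot: [-3.141, -0.001, -0.252]
force: [-2.8, 1.4, 10.7]
width: 0.0002
gripper_force: 5.7
```

The force is 10.7 N at z = 0.049, so the plunger is fully down. I hold briefly, lift, and then go over the small book.

Call:
{"method": "apply_moves", "body": {
  "steps": [
    {"translation": [0,0,-0.003],"rotation": [0,0,0]},
    {"translation": [0,0,-0.003],"rotation": [0,0,0]},
    {"translation": [0,0,0.03],"rotation": [0,0,0]},
    {"translation": [0,0,0.1],"rotation": [0,0,0]},
    {"translation": [0,0,0.2],"rotation": [0,0,0]},
    {"translation": [0,0,0.3],"rotation": [0,0,0]},
    {"translation": [0,0,0.42],"rotation": [0,0,0]},
    {"translation": [0,0,0.52],"rotation": [0,0,0]},
    {"translation": [0,0,0.58],"rotation": [0,0,0]},
    {"translation": [0,0,0.6],"rotation": [0,0,0]}
  ]
}}

```text
t: 5.15
eef_pos: [0.4459, 0.0472, 0.2009]
ee_rot: [-3.139, -0.003, -0.253]
force: [0.6, 0.4, -0.9]
width: 0.0006
gripper_force: 0.0
```

Call:
{"method": "apply_moves", "body": {
  "steps": [
    {"translation": [0.02,0.04,0],"rotation": [0,0,0]},
    {"translation": [0.05,0.1,0],"rotation": [0,0,0]},
    {"translation": [0.08,0.17,0],"rotation": [0,0,0]},
    {"translation": [0.12,0.25,0],"rotation": [0,0,0]},
    {"translation": [0.16,0.34,0],"rotation": [0,0,0]},
    {"translation": [0.2,0.43,0],"rotation": [0,0,0]},
    {"translation": [0.24,0.51,0],"rotation": [0,0,0]},
    {"translation": [0.26,0.56,0],"rotation": [0,0,0]},
    {"translation": [0.27,0.59,0],"rotation": [0,0,0]},
    {"translation": [0.27,0.59,0],"rotation": [0,0,0]}
  ]
}}

```text
t: 5.98
eef_pos: [0.5127, 0.1962, 0.1968]
ee_rot: [3.14, 0.001, -0.251]
force: [0.5, 0.4, 0.1]
width: 0.0005
gripper_force: 0.0
```

```bash
python3 - <<'E'
from h import *
from station import *
s=get_state();c=camera_model('wrist');im=grab_frame('wrist');cv2.imwrite('pics/w2.png',im)
print(s['t'],s['eef_pos'],s['force'])
hsv=cv2.cvtColor(im,cv2.COLOR_BGR2HSV)
m=cv2.inRange(hsv,(3,100,80),(14,255,255))
for k in cv2.findContours(m,cv2.RETR_EXTERNAL,cv2.CHAIN_APPROX_NONE)[0]:
    if cv2.contourArea(k)>800:
        r=cv2.minAreaRect(k);print(r,ray(c,*r[0],.018))
Rm=R.from_euler('xyz',c['rotation']).as_matrix()
for n,q in(('bell',(.4455,.047,.054)),('bask',(.5054,.3976,.09))):
    p=Rm.T@(np.array(q)-c['xyz']);print(n,c['fx']*p[0]/p[2]+c['cx'],c['fy']*p[1]/p[2]+c['cy'])
E
```

```text
5.9833 [0.51265572 0.19616006 0.1968282 ] [0.52367843 0.41495093 0.11993104]
((315.32000732421875, 178.25999450683594), (96.4000015258789, 67.0), 53.13010025024414) [0.51410745 0.1970447  0.018     ]
((621.5, 88.5), (175.0, 35.0), 90.0) [ 0.52767586 -0.13899092  0.018     ]
((501.77642822265625, 28.994117736816406), (85.14521789550781, 117.5763168334961), 77.47119140625) [ 0.61550379 -0.02117636  0.018     ]
bell 468.91211855081986 212.76868974715745
bask 117.15009636517829 253.27090533794902
```

View pics/w2.png

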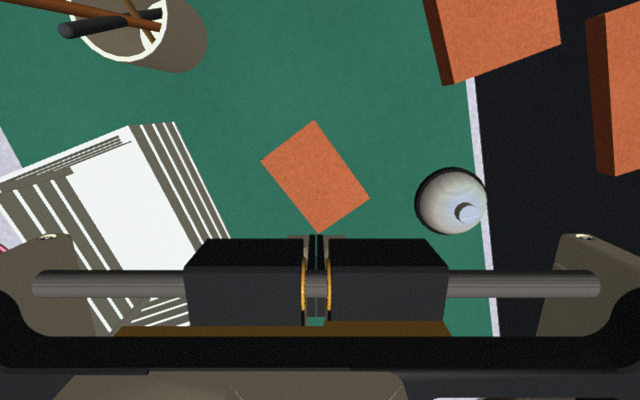

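The wrist view shows the small book centred at (315,178), within 2 mm of the hand, and the plunger up at (468,213). I descend and hold for over two seconds.

Call:
{"method": "apply_moves", "body": {
  "steps": [
    {"translation": [0,0,-0.04],"rotation": [0,0,0]},
    {"translation": [0,0,-0.1],"rotation": [0,0,0]},
    {"translation": [0,0,-0.18],"rotation": [0,0,0]},
    {"translation": [0,0,-0.27],"rotation": [0,0,0]},
    {"translation": [0,0,-0.36],"rotation": [0,0,0]},
    {"translation": [0,0,-0.45],"rotation": [0,0,0]},
    {"translation": [0,0,-0.52],"rotation": [0,0,0]},
    {"translation": [0,0,-0.57],"rotation": [0,0,0]},
    {"translation": [0,0,-0.6],"rotation": [0,0,0]},
    {"translation": [0,0,-0.61],"rotation": [0,0,0]}
  ]
}}

```text
t: 6.87
eef_pos: [0.5116, 0.1932, 0.0445]
ee_rot: [3.14, 0.001, -0.254]
force: [0.4, -0.2, 0.3]
width: 0.0007
gripper_force: 0.0
```

Call:
{"method": "apply_moves", "body": {
  "steps": [
    {"translation": [0,0,0],"rotation": [0,0,0]},
    {"translation": [0,0,0],"rotation": [0,0,0]},
    {"translation": [0,0,0],"rotation": [0,0,0]},
    {"translation": [0,0,0],"rotation": [0,0,0]},
    {"translation": [0,0,0],"rotation": [0,0,0]},
    {"translation": [0,0,0],"rotation": [0,0,0]},
    {"translation": [0,0,0],"rotation": [0,0,0]},
    {"translation": [0,0,0],"rotation": [0,0,0]},
    {"translation": [0,0,0],"rotation": [0,0,0]},
    {"translation": [0,0,0],"rotation": [0,0,0]}
  ]
}}

```text
t: 7.7
eef_pos: [0.5126, 0.1945, 0.0458]
ee_rot: [3.142, 0.0, -0.253]
force: [-0.6, 1.1, 0.0]
width: 0.0009
gripper_force: 0.0
```

Call:
{"method": "apply_moves", "body": {
  "steps": [
    {"translation": [0,0,0],"rotation": [0,0,0]},
    {"translation": [0,0,0],"rotation": [0,0,0]},
    {"translation": [0,0,0],"rotation": [0,0,0]},
    {"translation": [0,0,0],"rotation": [0,0,0]},
    {"translation": [0,0,0],"rotation": [0,0,0]},
    {"translation": [0,0,0],"rotation": [0,0,0]},
    {"translation": [0,0,0],"rotation": [0,0,0]},
    {"translation": [0,0,0],"rotation": [0,0,0]},
    {"translation": [0,0,0],"rotation": [0,0,0]},
    {"translation": [0,0,0],"rotation": [0,0,0]}
  ]
}}

```text
t: 8.53
eef_pos: [0.5126, 0.1945, 0.0458]
ee_rot: [-3.142, -0.0, -0.253]
force: [0.3, 0.4, 0.5]
width: 0.0003
gripper_force: 0.0
```

Call:
{"method": "apply_moves", "body": {
  "steps": [
    {"translation": [0,0,0],"rotation": [0,0,0]},
    {"translation": [0,0,0],"rotation": [0,0,0]},
    {"translation": [0,0,0],"rotation": [0,0,0]},
    {"translation": [0,0,0],"rotation": [0,0,0]},
    {"translation": [0,0,0],"rotation": [0,0,0]},
    {"translation": [0,0,0],"rotation": [0,0,0]},
    {"translation": [0,0,0],"rotation": [0,0,0]},
    {"translation": [0,0,0],"rotation": [0,0,0]},
    {"translation": [0,0,0],"rotation": [0,0,0]},
    {"translation": [0,0,0],"rotation": [0,0,0]}
  ]
}}

```text
t: 9.37
eef_pos: [0.5126, 0.1945, 0.0458]
ee_rot: [3.142, 0.0, -0.253]
force: [0.1, 0.9, 0.1]
width: 0.0007
gripper_force: 0.0
```

Call:
{"method": "apply_moves", "body": {
  "steps": [
    {"translation": [0,0,0.04],"rotation": [0,0,0]},
    {"translation": [0,0,0.12],"rotation": [0,0,0]},
    {"translation": [0,0,0.22],"rotation": [0,0,0]},
    {"translation": [0,0,0.32],"rotation": [0,0,0]},
    {"translation": [0,0,0.42],"rotation": [0,0,0]},
    {"translation": [0,0,0.52],"rotation": [0,0,0]},
    {"translation": [0,0,0.61],"rotation": [0,0,0]},
    {"translation": [0,0,0.68],"rotation": [0,0,0]},
    {"translation": [0,0,0.72],"rotation": [0,0,0]},
    {"translation": [0,0,0.72],"rotation": [0,0,0]}
  ]
}}

```text
t: 10.2
eef_pos: [0.5136, 0.195, 0.2288]
ee_rot: [-3.138, -0.003, -0.253]
force: [0.2, -0.1, -0.2]
width: 0.0008
gripper_force: 0.0
```

Call:
{"method": "apply_moves", "body": {
  "steps": [
    {"translation": [0,0.05,0],"rotation": [0,0,0]},
    {"translation": [0,0.13,0],"rotation": [0,0,0]},
    {"translation": [-0.01,0.23,0],"rotation": [0,0,0]},
    {"translation": [-0.01,0.34,0],"rotation": [0,0,0]},
    {"translation": [-0.02,0.46,0],"rotation": [0,0,0]},
    {"translation": [-0.02,0.58,0],"rotation": [0,0,0]},
    {"translation": [-0.03,0.69,0],"rotation": [0,0,0]},
    {"translation": [-0.03,0.77,0],"rotation": [0,0,0]},
    {"translation": [-0.03,0.81,0],"rotation": [0,0,0]},
    {"translation": [-0.03,0.81,0],"rotation": [0,0,0]}
  ]
}}

```text
t: 11.03
eef_pos: [0.5043, 0.3988, 0.2236]
ee_rot: [3.139, 0.001, -0.251]
force: [-0.4, 0.1, -0.4]
width: 0.0004
gripper_force: 0.0
```

```bash
python3 - <<'E'
from h import *
from station import *
s=get_state();c=camera_model('wrist');im=grab_frame('wrist');cv2.imwrite('pics/w3.png',im)
print(s['t'],s['eef_pos'],s['force'])
Rm=R.from_euler('xyz',c['rotation']).as_matrix()
for n,q in(('bask',(.5054,.3976,.09)),('tcp',s['eef_pos'])):
    p=Rm.T@(np.array(q)-c['xyz']);print(n,c['fx']*p[0]/p[2]+c['cx'],c['fy']*p[1]/p[2]+c['cy'])
E
```

```text
11.0333 [0.50428064 0.39883477 0.2235598 ] [-0.37737993  0.09793053 -0.38982097]
bask 317.3638082075836 188.0005436212905
tcp 317.3396529764465 248.30828021935338
```

View pics/w3.png

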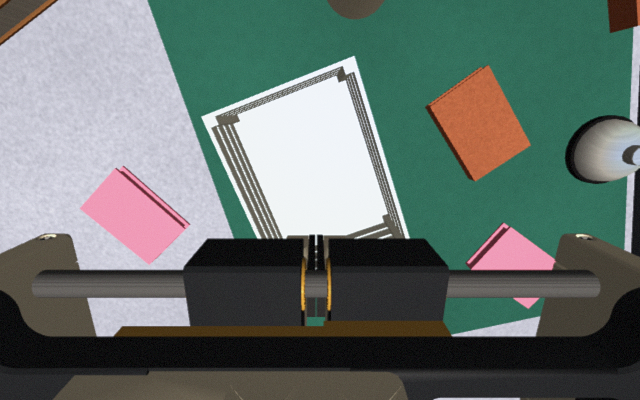

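The rim's far corners are at (203,117) and (354,57), so the mouth centre is near (318,187). That matches the prediction of (317,188), so I descend.

Call:
{"method": "apply_moves", "body": {
  "steps": [
    {"translation": [0,0,-0.03],"rotation": [0,0,0]},
    {"translation": [0,0,-0.08],"rotation": [0,0,0]},
    {"translation": [0,0,-0.15],"rotation": [0,0,0]},
    {"translation": [0,0,-0.22],"rotation": [0,0,0]},
    {"translation": [0,0,-0.29],"rotation": [0,0,0]},
    {"translation": [0,0,-0.35],"rotation": [0,0,0]},
    {"translation": [0,0,-0.4],"rotation": [0,0,0]},
    {"translation": [0,0,-0.43],"rotation": [0,0,0]},
    {"translation": [0,0,-0.44],"rotation": [0,0,0]},
    {"translation": [0,0,-0.44],"rotation": [0,0,0]}
  ]
}}

```text
t: 11.92
eef_pos: [0.505, 0.3961, 0.1153]
ee_rot: [3.141, 0.0, -0.254]
force: [0.2, 0.3, 0.2]
width: 0.0002
gripper_force: 0.0
```

Call:
{"method": "apply_moves", "body": {
  "steps": [
    {"translation": [0,0,0],"rotation": [0,0,0]},
    {"translation": [0,0,0],"rotation": [0,0,0]},
    {"translation": [0,0,0],"rotation": [0,0,0]},
    {"translation": [0,0,0],"rotation": [0,0,0]},
    {"translation": [0,0,0],"rotation": [0,0,0]},
    {"translation": [0,0,0],"rotation": [0,0,0]},
    {"translation": [0,0,0],"rotation": [0,0,0]},
    {"translation": [0,0,0],"rotation": [0,0,0]},
    {"translation": [0,0,0],"rotation": [0,0,0]},
    {"translation": [0,0,0],"rotation": [0,0,0]}
  ]
}}

```text
t: 12.75
eef_pos: [0.5051, 0.3971, 0.1158]
ee_rot: [3.142, 0.0, -0.253]
force: [0.0, -0.0, 0.3]
width: 0.0004
gripper_force: 0.0
```

Call:
{"method": "apply_moves", "body": {
  "steps": [
    {"translation": [0,0,0],"rotation": [0,0,0]},
    {"translation": [0,0,0],"rotation": [0,0,0]},
    {"translation": [0,0,0],"rotation": [0,0,0]},
    {"translation": [0,0,0],"rotation": [0,0,0]},
    {"translation": [0,0,0],"rotation": [0,0,0]},
    {"translation": [0,0,0],"rotation": [0,0,0]},
    {"translation": [0,0,0],"rotation": [0,0,0]},
    {"translation": [0,0,0],"rotation": [0,0,0]},
    {"translation": [0,0,0],"rotation": [0,0,0]},
    {"translation": [0,0,0],"rotation": [0,0,0]}
  ]
}}

```text
t: 13.58
eef_pos: [0.5051, 0.397, 0.1158]
ee_rot: [-3.142, 0.0, -0.253]
force: [0.3, -0.8, -0.7]
width: 0.0004
gripper_force: 0.0
```

Call:
{"method": "apply_moves", "body": {
  "steps": [
    {"translation": [0,0,0],"rotation": [0,0,0]},
    {"translation": [0,0,0],"rotation": [0,0,0]},
    {"translation": [0,0,0],"rotation": [0,0,0]},
    {"translation": [0,0,0],"rotation": [0,0,0]},
    {"translation": [0,0,0],"rotation": [0,0,0]},
    {"translation": [0,0,0],"rotation": [0,0,0]},
    {"translation": [0,0,0],"rotation": [0,0,0]},
    {"translation": [0,0,0],"rotation": [0,0,0]},
    {"translation": [0,0,0],"rotation": [0,0,0]},
    {"translation": [0,0,0],"rotation": [0,0,0]}
  ]
}}

```text
t: 14.42
eef_pos: [0.5051, 0.397, 0.1158]
ee_rot: [-3.142, -0.0, -0.253]
force: [0.3, 0.3, 0.9]
width: 0.0003
gripper_force: 0.0
```

```bash
python3 - <<'E'
from station import *
s=get_state();print(s['t'],s['eef_pos'],s['force'])
if abs(s['eef_pos'][2]-.115)<.015: print(job_done())
E
```

```text
14.4167 [0.50509817 0.39703786 0.11581894] [0.30744097 0.32146661 0.92445729]
the job is handed in; nothing more can be done
None
```

I pressed the bell right down and let it come up, pointed at the smallest book for over two seconds, and handed the job in after about 14 s with the hand still pointing at the middle of the basket's mouth; the hand-in gave no verdict.

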